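# Finish laying out the hinge kit in the drawn tray

### The arm

A 6-joint arm with a two-finger parallel gripper is mounted at the origin on the work surface. World frame = base frame: x ahead of the robot, y to its left, z up, the work surface at z = 0. Lengths are in m, angles in rad, forces in N, time in s.
With the tool pointing down it reaches from about 0.275 to 0.825 m from the base axis. Payload 4.9 kg.
Tool frame: the origin (TCP) lies between the finger pads; the fingertips stand 11 mm ahead of it and the grasp point (between the pads) lies 8 mm behind it; z points along the fingers, x is the direction in which the jaws open and shut, and the axes are right-handed (so a half turn about z gives the same grasp; the last joint's range is limited). The gripper opens to 85 mm and grips with 20 to 120 N. Pads are 22 mm wide; open, the fingers measure 114 mm over their backs; the gripper's body (76 mm by 85 mm) begins 54 mm behind the grasp point. The pads swing forward as they close: fully open they stand 13 mm farther back than shut.
Start: joints at [-1.474, 0.326, -0.193, 1.052, 0, 1.437], TCP at [0.126, -0.535, 0.242] pointing down, gripper open.
Joint ranges: [-2.65, 2.65], [-0.97, 1.79], [-1.3, 1.35], [-1.93, 2.1], [-1.47, 1.37], [-3.14, 3.14]. Speed limits (rad/s): [2.57, 2.57, 3.14, 3.14, 3.14, 3.14].

### API

Orientations are given as a rotation vector (axis times angle).
In Python, from plant import r gives the robot as it stands.
- The arm moves only by the tool arm_command, never from a script. Its argument "series" is a list of rows, each a list of 2 entries, a list of its own where there are three numbers: the shift along the tool's x, y, z in units of 0.5 m (1.0 is 0.5 m), then the turn about the tool's z in units of 90 degrees (1.0 is 90 degrees). In form: [[[tx, ty, tz], twist], ...]. A call has 1 to 20 rows; each row is the pose to reach, as a shift and turn from the pose measured when the call began, along the tool's axes at that moment; what a row does not reach only later rows make up. A row lasts 1/8 s, in which the tool goes at most 62.5 mm and 10.7 degrees, less where a joint would pass 70% of its speed; a pose out of reach is approached as far as the arm can. A call with a number of a shift or a turn outside -1 to 1 is refused whole. A call with a gripper value outside its range is refused whole. "claw" is the opening in per cent of the stroke, from 0 (shut) to 100 (fully open), set as the call begins (left out, the last holds). The fingers move at their own pace and stop on an object; the grip force is fixed at half the most. Time passes only in rows, so rows that repeat a pose let the fingers close. It gives the time, the measured TCP pose, the force and the opening at its end, in the units of the state.
- r.get_obs(): the state, without advancing time (a new reading comes with each control period).
- r.grab_frame(name): name is "scene" or "top" or "wrist"; returns a dict with "img" (400x640x3 uint8, red, green, blue), "fx", "fy", "cx", "cy" (pixels), "rvec" (rotation vector, rad) and "tvec" (3), from world to camera coordinates, as OpenCV has them. Camera axes: x right, y down, z forward; pixel columns grow to the right and rows downward; lengths in m; the calibration is good to about 2 mm. A picture is of the moment at which its call begins. There is no depth.
- r.sign_off(): hands the job in, once; it reports no verdict.
The state is a dict: "time": time; "q": joint angles; "qvel": joint speeds; "tau": joint torques, N m; "tool_pos": TCP position; "tcp_rot": TCP orientation; "force": force on the tool from outside, world axes, zero at the start; "ft_torque": the same for the moment, N m; "finger_gap": finger opening in m.
Only numpy, scipy, OpenCV 4.12 (cv2) and the standard library are available. Lean on these libraries where they do the work, as an engineer would, in place of code of your own. Each camera call takes 0.05 s, during which the arm holds its last target. There are 200 camera calls.

### The job

Finish the kit in the plywood tray on the stool so that it matches the outlines drawn on the cards: tip the clear screw box, which stands on end beside its outline, over so that it lies flat in its outline with the lid up, and set the folded black hinge down gently in its outline, with its barrel where the barrel is drawn. The hex key set is already in its place: leave it, the mallet and the clamp where they lie.

Things in the scene. Friction and masses are not known exactly. Their poses are not given: they have to be found in the camera images.
- tray: Shallow plywood tray, fixed, 240 (x) x 300 (y) x 14 mm high: floor 5 mm above the stool, rim 5 mm wide standing 9 mm above that floor. Origin under its centre, z up. Paper cards of no real thickness lie on the floor: the big one for the screw box in the +y half; the hinge card and the hex key card in the -y half, one behind the other along x, in either order.
- hinge_spot (a point): Centre of the hinge's drawn outline, on the tray floor; z up. The outline is the folded hinge seen from above, 3 mm larger all round (56 mm along x, 116 mm along y); the drawn barrel (a strip crossed by knuckle lines) runs along y at the +x side, the leaf with four screw holes is on the -x side.
- hinge_center (a point): Centre, 8 mm above the underside, of the loose black iron hinge lying folded flat on the stool, right (-y) of the tray: 110 mm long (y), 50 wide (x), 16 thick (z up), about 0.5 kg, one rigid piece. The round barrel, 16 mm in diameter, is its +x long edge; two 5 mm leaves, one above the other, are the rest. Laid in its outline its axes agree with those of hinge_spot.
- hinge_barrel (a point): Point on the hinge's barrel axis, half-way along: 17 mm from hinge_center along the hinge's +x, at the same height. At the start the hinge is turned by at most 57 degrees either way from the robot's axes, so its barrel is on the side away from the robot.
- box_spot (a point): Centre of the screw box's drawn outline, on the tray floor; z up. The outline is 126 mm along x by 86 mm along y, 3 mm larger all round than the box lying flat. The box stands just outside its -x end and falls into it when tipped towards +x.
- box_center (a point): Centre of the clear plastic screw box, about 0.28 kg, standing on end on the tray floor: 36 (x) x 80 (y) x 120 mm tall (z up as it stands). Its x points out of the lid, away from the outline. Pushed on the lid near the top it tips at about 17 degrees over its lower back edge and falls on its back roughly in its outline: then x points up, z along +x of box_spot, centre 18 mm above the floor.
- hexset_center (a point): Centre of the grey folding hex key set, 105 (y) x 36 (x) x 24 mm high, lying in its own outline in the tray, about 94 mm from hinge_spot along the x of the tray, on either side. To be left alone.
- mallet: Mallet with an orange hard silicone head (56 mm in diameter, 90 mm long) and a wooden handle, about 280 mm long in all, lying on the stool to the left of the tray. Origin under the head; the handle runs along -x. To be left alone.
- clamp: Aluminium bar clamp with a quick-release lever, 245 (y) x 90 (x) x 26 mm high, lying on the stool to the right of the tray, beyond the hinge. Origin under the middle of its bar; jaws along +x. To be left alone.
Not all that is in view belongs to the job. Of the things that look like the part that bears box_center, the smallest one is meant.

How it is judged:
At the end, for the whole second after the job is handed in: Hinge flat on the tray floor in its outline (centre within 12 mm, edges within 10 degrees, barrel on the drawn side); screw box flat on its back, lid up, in its outline (centre within 18 mm, edges within 11 degrees); hex key set within 10 mm of where it was; all released (horizontal distance between hinge_center and hinge_spot below 0.012 m and angle between the y axis of hinge_center and the y axis of hinge_spot, either way round below 0.17 rad and x of hinge_barrel in the frame of hinge_spot above 0.003 m and angle between hinge_center's own z axis and vertical below 0.08 rad and z of hinge_center in the frame of hinge_spot below 0.012 m and horizontal distance between box_center and box_spot below 0.018 m and angle between box_center's own x axis and vertical below 0.08 rad and angle between the z axis of box_center and the x axis of box_spot, either way round below 0.2 rad and z of box_center in the frame of box_spot below 0.022 m and distance of hexset_center from where it was at the start of the episode below 0.01 m); the robot touches nothing.
It fails at once if the hinge is dropped: let go with its underside more than about 14 mm above the tray floor (z of hinge_center in the frame of hinge_spot above 0.022 m and contact force between the fingers and hinge below 0.2 N).
It fails at once if the hinge is slammed into the tray (over 80 N) (contact force between hinge and tray above 80 N).
It fails at once if the hex key set is pushed more than 10 mm (distance of hexset_center from where it was at the start of the episode above 0.01 m).
It fails at once if the mallet is moved more than 15 mm (distance of mallet from where it was at the start of the episode above 0.015 m).
It fails at once if the clamp is moved more than 15 mm (distance of clamp from where it was at the start of the episode above 0.015 m).
It also fails if it takes over 51 s, if anything falls off the work surface, if the arm or the gripper's body presses on something with over 40 N, if the wrist force passes 120 N, or if a joint passes its speed limit or range.

## Working session

There is one attempt and no reset: what is moved stays moved. The work goes in short steps, Python scripts to look and compute and a tool call to move; the robot and the scene stay as the last step left them, time stands still between calls to the robot, and variables do not carry over. Pictures are saved under pics/ and viewed, about 8 in all and at most 12, crops included, and the job is handed in when it is done.

Besides the shell and the picture viewer there is one more tool, called after "Call:" as name([rows], argument=value, ...), one row to a line, values as JSON. arm_command: Moves the arm, as the interface text tells. Shifts and turns lie within -1 to 1; 1 stands for 0.5 m of shift or 90 degrees of turn. Its arguments: {"type":"object","properties":{"series":{"type":"array"},"claw":{"type":"number"}},"required":["series"]}

```bash
ls; mkdir -p pics
cat > h.py <<'E'
import numpy as np, cv2, pickle
from plant import r
R=lambda v: cv2.Rodrigues(np.array(v,float))[0]
def snap(n,fn):
    f=r.grab_frame(n); cv2.imwrite(f'pics/{fn}.png',cv2.cvtColor(f['img'],cv2.COLOR_RGB2BGR)); pickle.dump(f,open(f'pics/{fn}.pkl','wb')); return f
def load(fn): return pickle.load(open(f'pics/{fn}.pkl','rb'))
def ray(f,u,v):
    Rm=R(np.ravel(f['rvec'])); o=-Rm.T@np.ravel(f['tvec']); d=Rm.T@np.array([(u-f['cx'])/f['fx'],(v-f['cy'])/f['fy'],1]); return o,d/np.linalg.norm(d)
def onz(f,u,v,z):
    o,d=ray(f,u,v); return o+d*(z-o[2])/d[2]
def tri(obs):
    A=np.zeros((3,3));b=np.zeros(3);L=[]
    for f,u,v in obs:
        o,d=ray(f,u,v);P=np.eye(3)-np.outer(d,d);A+=P;b+=P@o;L.append((P,o))
    x=np.linalg.solve(A,b); return x,[np.linalg.norm(P@(x-o)) for P,o in L]
def proj(f,p):
    return cv2.projectPoints(np.array(p,float).reshape(-1,3),np.ravel(f['rvec']),np.ravel(f['tvec']),np.array([[f['fx'],0,f['cx']],[0,f['fy'],f['cy']],[0,0,1]],float),None)[0].reshape(-1,2)
E
python3 - <<'E'
from h import *
for n in('scene','top','wrist'):
    f=snap(n,n+'0'); o,d=ray(f,320,200); print(n,f['fx'],o.round(3),d.round(3))
print({k:np.round(v,3) for k,v in r.get_obs().items()})
E
```

```text
pics
scene 414.97045944994943 [0.829 0.529 1.049] [-0.251 -0.449 -0.858]
top 410.6946900675197 [0.381 0.044 1.079] [ 0.175  0.01  -0.984]
wrist 278.6887057246936 [ 0.204 -0.517  0.373] [-0.319 -0.078 -0.945]
{'time': np.float64(0.15), 'q': array([-1.474,  0.327, -0.193,  1.052,  0.   ,  1.437]), 'qvel': array([-0.001, -0.001,  0.004,  0.001,  0.001, -0.   ]), 'tau': array([ 1.0000e-03, -4.4370e+01,  2.6266e+01,  1.0000e-02, -0.0000e+00,
        0.0000e+00]), 'tool_pos': array([ 0.126, -0.535,  0.242]), 'tcp_rot': array([-2.462e+00,  1.950e+00,  1.000e-03]), 'force': array([ 0.471,  0.338, -0.099]), 'ft_torque': array([ 0.005,  0.02 , -0.05 ]), 'finger_gap': np.float64(0.085)}
```

View pics/top0.png

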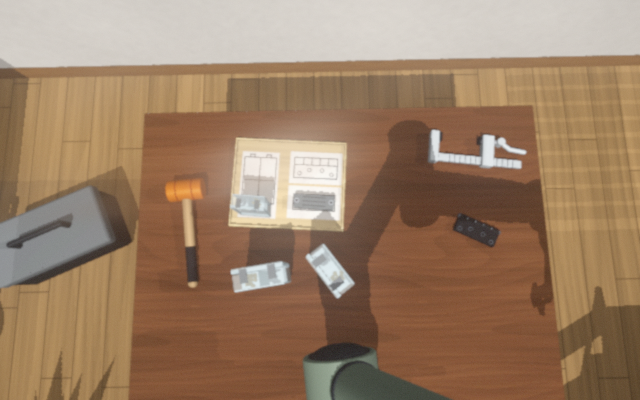

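View pics/scene0.png

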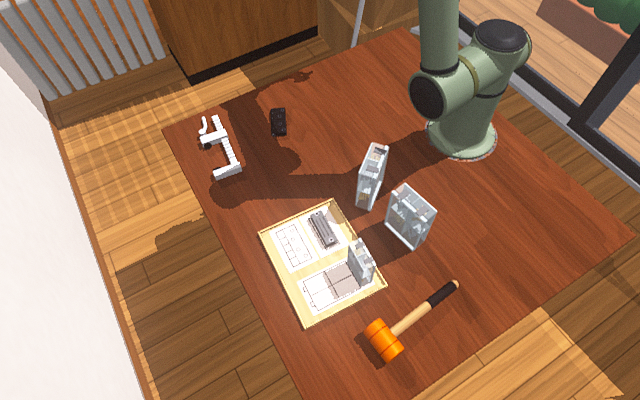

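The top view shows the tray at about (235–347, 138–232), with the small box at its lower left (250,205) and the hinge outline at (316,168). The hex set is at (314,202) and the loose hinge at (476,230). Two larger decoy boxes stand outside the tray at (260,277) and (330,270). I'll enlarge the details.

Run:
```python
from h import *
a=cv2.imread('pics/top0.png');b=cv2.imread('pics/scene0.png')
def c(im,x,y,w,h,s):
    o=cv2.resize(im[y:y+h,x:x+w],None,fx=s,fy=s,interpolation=cv2.INTER_CUBIC)
    for i in range(0,w,10): cv2.putText(o,str(x+i),(i*s,8),0,.28,(0,0,255),1)
    for i in range(10,h,10): cv2.putText(o,str(y+i),(0,i*s+3),0,.28,(0,0,255),1)
    return o
A=c(a,225,130,130,110,3*1);A=cv2.resize(A,(400,330)) if 0 else c(a,228,133,125,100,4)
B=c(a,445,205,60,50,5)
C=c(b,255,195,133,133,3); C=c(b,255,195,135,100,4) if 0 else c(b,252,195,140,135,3)
D=c(b,260,100,38,45,6)
out=np.zeros((600,800,3),np.uint8)
A=A[:,:500];out[:400,:500]=A;out[:250,500:800]=B[:, :300]
out2=np.zeros((405,648,3),np.uint8);out2[:C.shape[0],:C.shape[1]]=C;out2[:270,420:648]=D
cv2.imwrite('pics/m1.png',out[:400]);cv2.imwrite('pics/m2.png',out2)
```

```text
(no output)
```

View pics/m1.png

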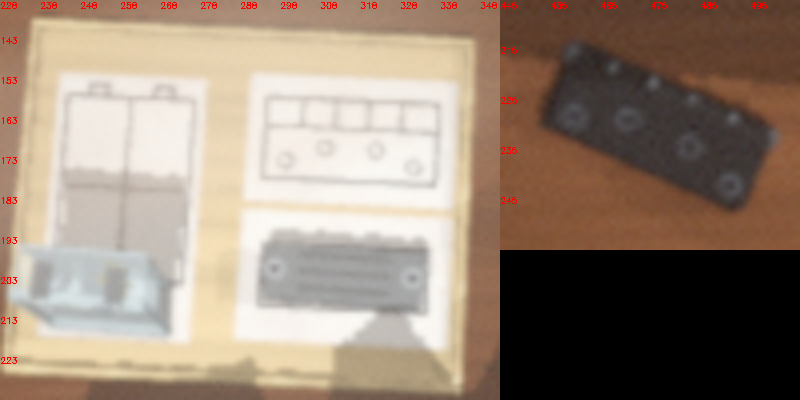

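View pics/m2.png

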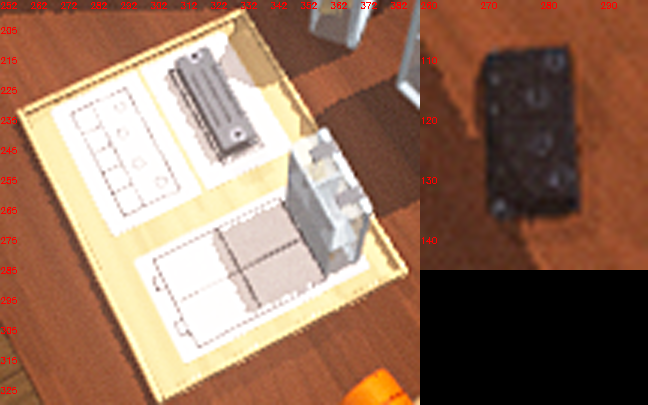

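View pics/wrist0.png

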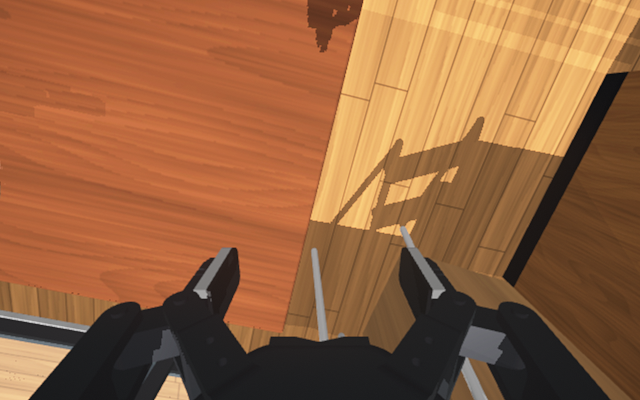

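Top picture: hinge outline corners at (294,157), (337,159), (336,179), (293.5,177.5), with the barrel strip on the +x (far) side. The hex set lies nearer the robot. The loose hinge's barrel edge runs from (460,214) to (500,231). Scene picture: the same hinge is at (271–287, 108–136).

Run:
```python
from h import *
t=load('top0');s=load('scene0')
T=lambda x,y:(t,228+x/4,133+y/4)
S=lambda x,y:(s,252+x/3,195+y/3)
HT=lambda x,y:(t,445+(x-500)/5,205+y/5)
HS=lambda x,y:(s,260+(x-420)/6,100+y/6)
print('hinge outline tri')
a=[T(265,97),T(437,103),T(433,185),T(262,178)]
b=[S(72,107),S(127,88),S(180,188),S(125,216)]
# scene order: far-left in top = +x,+y corner
bb=[b[3],b[0],b[1],b[2]]
for p,q in zip(a,bb):
    x,e=tri([p,q]);print(x.round(4),np.round(e,4),onz(*p,.005).round(4),onz(*q,.005).round(4))
P=np.array([onz(*p,.005) for p in a]);print('ctr',P.mean(0),np.degrees(np.arctan2(*(P[0]-P[1]+P[3]-P[2])[:2])))
P=np.array([onz(*p,.005) for p in bb]);print('ctr scene',P.mean(0),np.degrees(np.arctan2(*(P[0]-P[1]+P[3]-P[2])[:2])))
print('hinge')
a=[HT(575,43),HT(775,132),HT(742,210),HT(543,122)]
b=[HS(490,217),HS(487,50),HS(570,47),HS(580,212)]
for p,q in zip(a,b):
    x,e=tri([p,q]);print(x.round(4),np.round(e,4),onz(*p,.012).round(4),onz(*q,.012).round(4))
for A in(a,b):
  P=np.array([onz(*p,.012) for p in A]);d=(P[0]-P[1]+P[3]-P[2])/2;print('ctr',P.mean(0),'len',np.linalg.norm(d),'wid',np.linalg.norm(P[0]-P[3]),'ang of y',np.degrees(np.arctan2(-d[0],d[1])))
print('tray')
P=np.array([onz(*T(*c),.014) for c in[(32,18),(475,40),(463,393),(5,373)]]);print(P.round(4),P.mean(0))
P=np.array([onz(*S(*c),.014) for c in[(160,402),(18,113),(408,270)]]);print(P.round(4))
print('box outline far corners',[onz(*T(*c),.005).round(4) for c in[(65,96),(195,99),(183,285)]],[onz(*S(*c),.005).round(4) for c in[(200,347),(153,259),(325,280)]])
print('box top corners top@.125',[onz(*T(*c),.125).round(4) for c in[(8,247),(155,246),(175,297),(30,300)]])
print('box base near edge',[onz(*T(*c),.005).round(4) for c in[(52,332),(170,332)]])
print('decoys top, z=.15', [onz(t,u,v,.15).round(3) for u,v in[(231,268),(289,262),(291,283),(234,292),(307,252),(322,245),(354,280),(338,297)]])
print('decoys base, z=0', [onz(t,u,v,.0).round(3) for u,v in[(231,268),(289,262),(291,283),(234,292),(307,252),(322,245),(354,280),(338,297)]])
print('clamp jaw ends',[onz(t,u,v,.02).round(3) for u,v in[(430,131),(439,165),(522,167),(524,152)]])
print('tcp axes\n',R(r.get_obs()['tcp_rot']).round(3))
```

```text
hinge outline tri
[0.6914 0.1232 0.0007] [0.0004 0.0004] [0.6905 0.1226 0.005 ] [0.6917 0.1251 0.005 ]
[0.6821 0.0069 0.0105] [0.0003 0.0003] [0.6839 0.0065 0.005 ] [0.6811 0.0044 0.005 ]
[0.6274 0.0111 0.0009] [0.0011 0.0011] [0.6273 0.0105 0.005 ] [0.6274 0.014  0.005 ]
[ 6.355e-01  1.255e-01 -4.000e-04] [0.0002 0.0002] [0.6344 0.125  0.005 ] [0.6364 0.1278 0.005 ]
ctr [0.65903354 0.06614773 0.005     ] 3.396753455277569
ctr scene [0.6591679  0.06782141 0.005     ] 4.766383418436106
hinge
[ 0.5293 -0.3171 -0.0086] [0.0008 0.0008] [ 0.5271 -0.3109  0.012 ] [ 0.5347 -0.2999  0.012 ]
[ 0.4786 -0.4128  0.0071] [0.0004 0.0004] [ 0.4784 -0.411   0.012 ] [ 0.48  -0.408  0.012]
[ 0.4378 -0.3919  0.0058] [0.0013 0.0013] [ 0.4384 -0.3904  0.012 ] [ 0.4393 -0.3852  0.012 ]
[ 0.4864 -0.2963 -0.0097] [0.0023 0.0023] [ 0.4859 -0.2912  0.012 ] [ 0.492  -0.2773  0.012 ]
ctr [ 0.48245529 -0.35086279  0.012     ] len 0.11069808860764994 wid 0.045601051368200834 ang of y -25.747777903835463
ctr [ 0.48648368 -0.34262902  0.012     ] len 0.12058773016255261 wid 0.04830337673103231 ang of y -26.42623256
[... 757 characters left out ...]
y([0.406, 0.126, 0.15 ]), array([0.36 , 0.121, 0.15 ]), array([0.343, 0.248, 0.15 ]), array([0.428, 0.085, 0.15 ]), array([0.443, 0.051, 0.15 ]), array([ 0.364, -0.019,  0.15 ]), array([0.328, 0.018, 0.15 ])]
decoys base, z=0 [array([0.398, 0.29 , 0.   ]), array([0.41 , 0.139, 0.   ]), array([0.357, 0.134, 0.   ]), array([0.337, 0.281, 0.   ]), array([0.435, 0.091, 0.   ]), array([0.453, 0.052, 0.   ]), array([ 0.361, -0.029,  0.   ]), array([0.319, 0.013, 0.   ])]
clamp jaw ends [array([ 0.752, -0.244,  0.02 ]), array([ 0.657, -0.262,  0.02 ]), array([ 0.647, -0.481,  0.02 ]), array([ 0.688, -0.49 ,  0.02 ])]
tcp axes
 [[ 0.229 -0.973 -0.   ]
 [-0.973 -0.229  0.001]
 [-0.001 -0.    -1.   ]]
```

Tray yaw comes out near −4°, the hinge near −26° at about (.484,−.347), and the hinge spot at about (.659,.067). Next is a hover over the hinge.

Call:
arm_command([
  [[-0.2,-0.78,0.08],-0.564],
  [[-0.2,-0.78,0.08],-0.564],
  [[-0.2,-0.78,0.08],-0.564],
  [[-0.2,-0.78,0.08],-0.564],
  [[-0.2,-0.78,0.08],-0.564],
  [[-0.2,-0.78,0.08],-0.564],
  [[-0.2,-0.78,0.08],-0.564],
  [[-0.2,-0.78,0.08],-0.564],
  [[-0.2,-0.78,0.08],-0.564],
  [[-0.2,-0.78,0.08],-0.564],
], claw=100)

```text
time: 1.4
tool_pos: [0.4816, -0.3491, 0.202]
tcp_rot: [-3.059, 0.71, 0.001]
force: [0.3, -0.5, 0.5]
finger_gap: 0.0851
```

Run:
```python
from h import *
o=r.get_obs();print(o['time'],o['tool_pos'],o['tcp_rot'],o['q'].round(3));print(R(o['tcp_rot']).round(3))
f=snap('wrist','w1');im=cv2.imread('pics/w1.png')
# overlay predicted tip
print(proj(f,[[.484,-.348,.008]]))
cv2.imwrite('pics/w1c.png',cv2.resize(im,(800,500),interpolation=cv2.INTER_CUBIC))
```

```text
1.4 [ 0.4815607  -0.34910519  0.20199689] [-3.05924880e+00  7.09531717e-01  1.06797268e-03] [-7.520e-01  4.370e-01 -1.320e-01  1.003e+00  1.000e-03  1.275e+00]
[[ 0.898 -0.44  -0.   ]
 [-0.44  -0.898  0.001]
 [-0.001 -0.001 -1.   ]]
[[320.04097292 172.01608879]]
```

View pics/w1c.png

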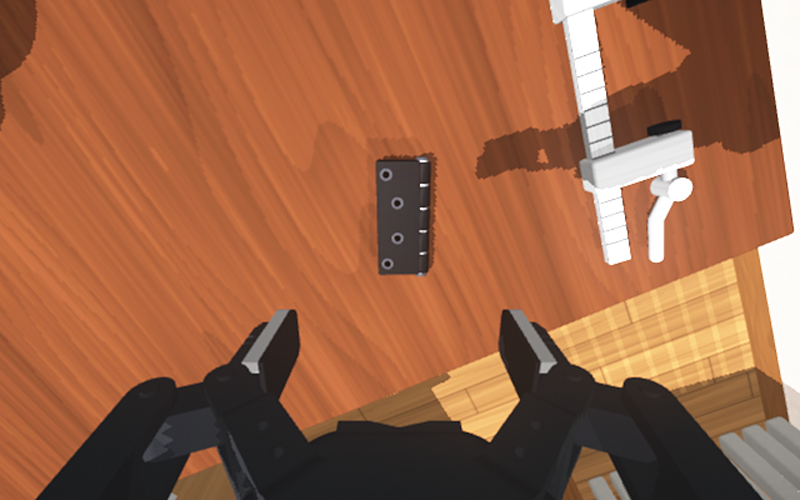

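The wrist view shows the hinge centred at about (403,215) in the enlarged picture, which is (322,172) native. Its barrel is on the right (tool +x) and it is nearly aligned with the jaws. I'll measure it by segmentation.

```bash
cat > seg.py <<'E'
from h import *
def seg(fn,x0,y0,x1,y1,th=75):
    f=load(fn);g=f['img'].max(2)[y0:y1,x0:x1];m=(g<th).astype(np.uint8)
    m=cv2.morphologyEx(m,cv2.MORPH_CLOSE,np.ones((5,5)))
    n,l,s,c=cv2.connectedComponentsWithStats(m);k=1+np.argmax(s[1:,4])
    p=np.argwhere(l==k)[:,::-1].astype(np.float32)+[x0,y0]
    return f,cv2.boxPoints(cv2.minAreaRect(p.astype(np.float32))),s[k,4]
E
python3 - <<'E'
from seg import *
f,b,n=seg('w1',290,115,360,228);print(b,n)
for z in(0,.008,.012,.016):
    P=np.array([onz(f,u,v,z) for u,v in b]);e=np.linalg.norm(P-np.roll(P,-1,0),axis=1);k=np.argmax(e[:2]);d=P[(k+1)%4]-P[k]
    print(z,P.mean(0).round(4),e.round(4),np.degrees(np.arctan2(d[1],d[0])).round(2))
c=b.mean(0)
t,bt,n=seg('top0',445,205,505,255,70);print(bt,n)
s,bs,n=seg('scene0',262,100,295,143,60);print(bs,n)
print(tri([(f,*c),(t,*bt.mean(0))]),tri([(f,*c),(s,*bs.mean(0))]),tri([(f,*c),(s,*bs.mean(0)),(t,*bt.mean(0))]))
E
```

```text
[[301. 127.]
 [344. 127.]
 [344. 218.]
 [301. 218.]] 3718
0 [ 0.4843 -0.3543  0.    ] [0.0501 0.1148 0.0556 0.1148] -114.52
0.008 [ 0.4851 -0.3525  0.008 ] [0.0489 0.112  0.0543 0.112 ] -114.52
0.012 [ 0.4855 -0.3515  0.012 ] [0.0483 0.1107 0.0536 0.1107] -114.52
0.016 [ 0.4859 -0.3506  0.016 ] [0.0477 0.1093 0.053  0.1093] -114.52
[[452.1753  228.85565]
 [459.47424 212.43298]
 [499.      230.     ]
 [491.70105 246.42267]] 752
[[269.78055  108.39141 ]
 [284.17648  107.705894]
 [285.50003  135.5     ]
 [271.1041   136.18552 ]] 398
(array([ 0.48576609, -0.35108513,  0.00346152]), [np.float64(0.0003058642292832786), np.float64(0.00030586422928330885)]) (array([ 0.48621686, -0.35132235,  0.00193552]), [np.float64(0.0004353865870169097), np.float64(0.0004353865870168426)]) (array([ 0.48599361, -0.35177235,  0.00139519]), [np.float64(0.0005307394354531868), np.float64(0.00048044293420613186), np.float64(0.00037796986063813424)])
```

Call:
arm_command([
  [[0.009,0.002,0.1],-0.017],
  [[0.009,0.002,0.2],-0.017],
  [[0.009,0.002,0.29],-0.017],
  [[0.009,0.002,0.34],-0.017],
  [[0.009,0.002,0.365],-0.017],
  [[0.009,0.002,0.375],-0.017],
  [[0.009,0.002,0.375],-0.017],
])

```text
time: 2.33
tool_pos: [0.4855, -0.3525, 0.0153]
tcp_rot: [-3.069, 0.67, -0.001]
force: [0.0, 0.7, 1.1]
finger_gap: 0.0857
```

Call:
arm_command([
  [[0,0,0],0],
  [[0,0,0],0],
  [[0,0,0],0],
  [[0,0,0],0],
  [[0,0,0],0],
  [[0,0,0],0],
], claw=0)

```text
time: 3.08
tool_pos: [0.4855, -0.3527, 0.017]
tcp_rot: [3.069, -0.67, 0.002]
force: [-2.9, 1.7, 9.6]
finger_gap: 0.0472
```

The gap of 47 mm against the 50 mm width, plus the upward force, is suspicious. I'll look.

Run:
```python
from h import *
f=snap('wrist','w2');im=cv2.imread('pics/w2.png');cv2.imwrite('pics/w2c.png',cv2.resize(im[180:400,200:440],(800,733))[:600])
o=r.get_obs();print(o['force'],o['tool_pos'],o['finger_gap'])
```

```text
[-3.22086277  2.12426497  9.63901395] [ 0.48548067 -0.35266573  0.01697518] 0.04743940948844349
```

View pics/w2c.png

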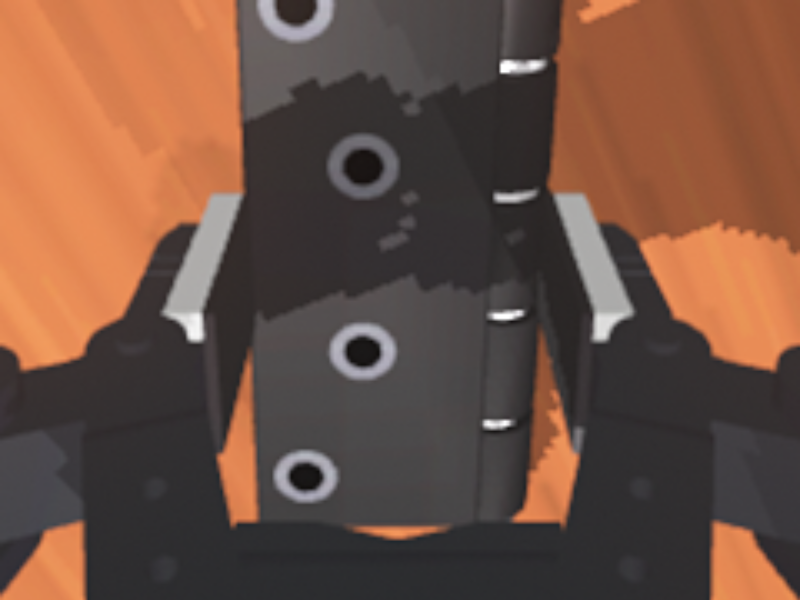

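The pads flank the hinge, with inner tip corners at crop (243,197) and (553,197). I'll work out the tip height from those pixels.

Run:
```python
from h import *
f=load('w2');o=r.get_obs();Rt=R(o['tcp_rot']);p=o['tool_pos'];s=240/800
for side,(u,v) in((-1,(243,197)),(1,(553,197))):
    U=np.array([200+u*s,180+v*s]);print(U)
    for d in(-.004,0,.004,.008,.011,.015):
        print(d,proj(f,[p+Rt@[side*.0236,-.011,d]])[0].round(1),end=' ')
    print()
for side,(u,v) in((-1,(213,197)),(1,(582,197)),(-1,(190,340)),(1,(605,340))):print([200+u*s,180+v*s])
f1=load('w1')
```

```text
[272.9 239.1]
-0.004 [271.8 245.1] 0 [273.1 241.4] 0.004 [274.2 237.9] 0.008 [275.3 234.6] 0.011 [276.1 232.2] 0.015 [277.1 229.1] 
[365.9 239.1]
-0.004 [364.1 245.1] 0 [363.  241.4] 0.004 [361.8 237.9] 0.008 [360.8 234.6] 0.011 [360.  232.2] 0.015 [359.1 229.1] 
[263.9, 239.1]
[374.6, 239.1]
[257.0, 282.0]
[381.5, 282.0]
```

The tips are only about 3 mm ahead of the TCP at this opening, at z≈.014, so the grip is too high on the barrel. I'll open, lower 9 mm and regrip.

Call:
arm_command([
  [[0,0,0],0],
  [[0,0,0],0],
  [[0,0,0.01],0],
  [[0,0,0.018],0],
  [[0,0,0.018],0],
  [[0,0,0.018],0],
], claw=85)

```text
time: 3.88
tool_pos: [0.4854, -0.3526, 0.0078]
tcp_rot: [3.069, -0.67, 0.001]
force: [0.4, -0.3, 0.7]
finger_gap: 0.0723
```

Call:
arm_command([
  [[0,0,0],0],
  [[0,0,0],0],
  [[0,0,0],0],
  [[0,0,0],0],
  [[0,0,0],0],
  [[0,0,0],0],
], claw=0)

```text
time: 4.62
tool_pos: [0.4858, -0.3529, 0.0085]
tcp_rot: [3.069, -0.67, 0.003]
force: [-0.9, 0.6, 6.4]
finger_gap: 0.0483
```

Call:
arm_command([
  [[0,0,-0.02],0],
  [[0,0,-0.06],0],
  [[0,0,-0.13],0],
  [[0,0,-0.2],0],
  [[0,0,-0.26],0],
  [[0,0,-0.28],0],
  [[0,0,-0.28],0],
])

```text
time: 5.5
tool_pos: [0.4854, -0.3526, 0.1483]
tcp_rot: [3.069, -0.67, 0.003]
force: [1.5, -0.4, -4.7]
finger_gap: 0.0481
```

Run:
```python
from h import *
o=r.get_obs();Rt=R(o['tcp_rot']);p=o['tool_pos'];print(p,Rt.round(3),o['force'],o['finger_gap'])
h=np.degrees(np.arctan2(Rt[1,0],Rt[0,0]));print('heading',h)
tgt=np.array([.659,.067,.15]);print('move',(Rt.T@(tgt-p)/.5).round(3),'twist',-((-3.8)-h)/90)
f=snap('wrist','w3');im=cv2.imread('pics/w3.png');cv2.imwrite('pics/w3c.png',cv2.resize(im[100:400,140:500],(720,600)))
```

```text
[ 0.48544728 -0.35264675  0.14828724] [[ 0.909 -0.417  0.001]
 [-0.417 -0.909 -0.001]
 [ 0.002  0.    -1.   ]] [ 1.45712641 -0.44828114 -4.73550812] 0.048057740516512994
heading -24.624173341712723
move [-0.034 -0.908 -0.004] twist -0.23137970379680803
```

View pics/w3c.png

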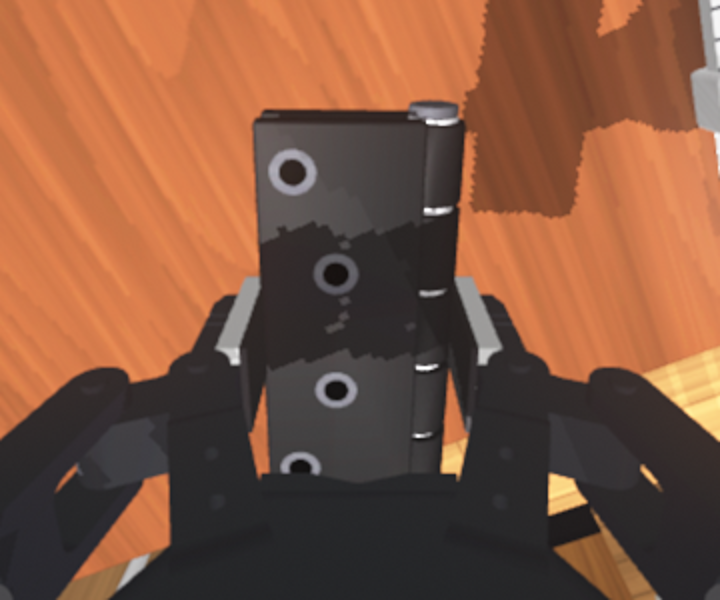

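The hinge is held level, with a weight of 4.7 N. Its far end is at crop v≈118 and it is nearly parallel to the jaws. I'll compute the in-hand offset.

Run:
```python
from h import *
o=r.get_obs();Rt=R(o['tcp_rot']);p=o['tool_pos'];f=load('w3')
L=lambda u,v,z:(Rt.T@(onz(f,140+u/2,100+v/2,z)-p)*1e3).round(1)
for z in(.150,.153):
  print(z,'far L',L(256,122,z),'leaf far R',L(425,122,z),'left low',L(270,460,z),'leaf/barrel line low',L(411,460,z))
print('barrel far R',L(463,125,.148),'low',L(441,465,.148))
```

```text
0.15 far L [-22.9 -53.9  -2.6] leaf far R [ 16.9 -53.9  -2.6] left low [-24.5  45.7  -2.6] leaf/barrel line low [16.6 45.8 -2.6]
0.153 far L [-22.4 -54.5  -5.6] leaf far R [ 16.5 -54.5  -5.6] left low [-23.9  42.8  -5.6] leaf/barrel line low [16.2 42.9 -5.6]
barrel far R [ 26.3 -52.8  -0.6] low [25.8 49.6 -0.6]
```

Call:
arm_command([
  [[0,-0.06,0],-0.03],
  [[-0.006,-0.16,-0.004],-0.08],
  [[-0.01,-0.28,-0.004],-0.13],
  [[-0.016,-0.4,-0.004],-0.18],
  [[-0.02,-0.52,-0.004],-0.231],
  [[-0.026,-0.64,-0.004],-0.231],
  [[-0.03,-0.76,-0.004],-0.231],
  [[-0.032,-0.86,-0.004],-0.231],
  [[-0.034,-0.9,-0.004],-0.231],
  [[-0.034,-0.908,-0.004],-0.231],
  [[-0.034,-0.908,-0.004],-0.231],
  [[-0.034,-0.908,-0.004],-0.231],
])

```text
time: 7.05
tool_pos: [0.6582, 0.0659, 0.1492]
tcp_rot: [3.139, -0.108, -0.001]
force: [-0.6, -0.2, -4.6]
finger_gap: 0.0485
```

Run:
```python
from h import *
o=r.get_obs();Rt=R(o['tcp_rot']);p=o['tool_pos'];print(p,o['force'],o['finger_gap'],'heading',np.degrees(np.arctan2(Rt[1,0],Rt[0,0])),Rt.round(3))
f=snap('wrist','w4');t=snap('top','top4')
im=cv2.imread('pics/w4.png');cv2.imwrite('pics/w4c.png',cv2.resize(im,(800,500),interpolation=cv2.INTER_CUBIC))
```

```text
[0.65820839 0.06592869 0.14915317] [-0.6359934  -0.15288444 -4.56072841] 0.048464964589873004 heading -3.9541401070050153 [[ 0.998 -0.069 -0.001]
 [-0.069 -0.998 -0.   ]
 [-0.001  0.    -1.   ]]
```

View pics/w4c.png

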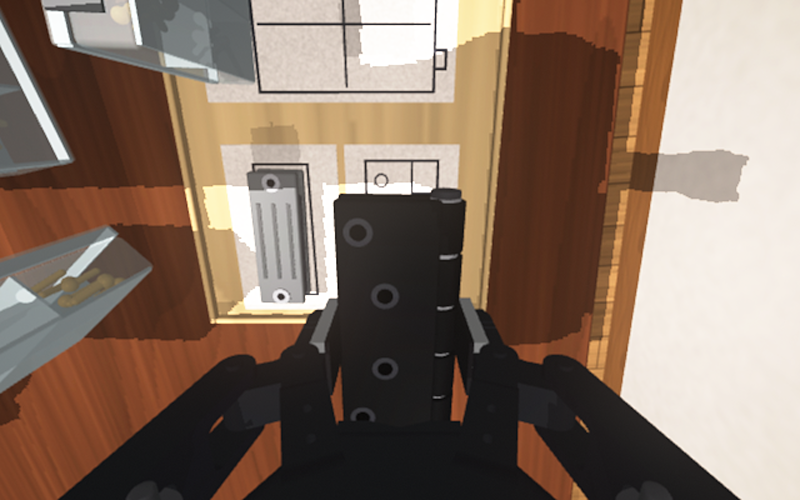

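The +y corners of the hinge outline are visible at (365,160) and (438,160). The -y corners of the box outline are at (258,93) and (435,92).

Run:
```python
from h import *
f=load('w4');o=r.get_obs();Rt=R(o['tcp_rot']);p=o['tool_pos'];t=load('top0')
W=lambda u,v,z=.005:onz(f,u/1.25,v/1.25,z)
a,b=W(365,160),W(438,160);print(a,b,np.linalg.norm(a-b))
x=(b-a)/np.linalg.norm(b-a);y=np.array([-x[1],x[0],0]);c=(a+b)/2-.058*y;print('spot',c,np.degrees(np.arctan2(x[1],x[0])))
print('tri',tri([(f,365/1.25,160/1.25),(t,293.5,177.5)]),tri([(f,438/1.25,160/1.25),(t,294.25,157.25)]))
a,b=W(258,93),W(435,92);print('box outline -y',a,b,np.linalg.norm(a-b),np.degrees(np.arctan2(*(b-a)[1::-1])))
x=(b-a)/np.linalg.norm(b-a);y=np.array([-x[1],x[0],0]);print('box_spot',(a+b)/2+.043*y)
print('tray edge',[W(170,80,.014),W(213,322,.014),W(487,312,.014),W(515,0,.014)])
# box lower -y edge
print('box base back corner',W(253,83), 'base near',W(185,70))
```

```text
[0.63651464 0.12465819 0.005     ] [0.69270984 0.12077386 0.005     ] 0.05632928531547088
spot [0.66061271 0.06485409 0.005     ] -3.954113701182609
tri (array([6.35790140e-01, 1.24833676e-01, 1.67329150e-04]), [np.float64(0.00058972108179819), np.float64(0.0005897210817981984)]) (array([0.69194495, 0.12168763, 0.00337425]), [np.float64(0.0013987396632836565), np.float64(0.001398739663283823)])
box outline -y [0.56340803 0.1774817  0.005     ] [0.69216597 0.16923908 0.005     ] 0.12902150015978747 -3.662870551904219
box_spot [0.63053409 0.21627255 0.005     ]
tray edge [array([0.50704684, 0.18894556, 0.014     ]), array([ 0.49183647, -0.00243975,  0.014     ]), array([ 0.72953203, -0.00897776,  0.014     ]), array([0.74552199, 0.22029255, 0.014     ])]
box base back corner [0.56109918 0.1843215  0.005     ] base near [0.5142385  0.19608991 0.005     ]
```

Call:
arm_command([
  [[0.002,0,0.06],0],
  [[0.002,0,0.14],0],
  [[0.002,0,0.2],0],
  [[0.002,0,0.235],0],
  [[0.002,0,0.25],0],
  [[0.002,0,0.258],0],
  [[0.002,0,0.264],0],
  [[0.002,0,0.267],0],
  [[0.002,0,0.269],0],
  [[0.002,0,0.27],0],
])

```text
time: 8.4
tool_pos: [0.6596, 0.0661, 0.0147]
tcp_rot: [3.14, -0.108, 0.001]
force: [-0.5, 0.2, -4.5]
finger_gap: 0.048
```

Call:
arm_command([
  [[0,0,0.001],0],
  [[0,0,0.002],0],
  [[0,0,0.003],0],
  [[0,0,0.003],0],
])

```text
time: 8.9
tool_pos: [0.6597, 0.0661, 0.0136]
tcp_rot: [3.14, -0.108, 0.001]
force: [-0.9, -0.4, -1.4]
finger_gap: 0.0482
```

The hinge has touched the floor, so I can release it and rise.

Call:
arm_command([
  [[0,0,0],0],
  [[0,0,0],0],
  [[0,0,0],0],
  [[0,0,-0.02],0],
  [[0,0,-0.1],0],
  [[0,0,-0.2],0],
  [[0,0,-0.3],0],
  [[0,0,-0.36],0],
  [[0,0,-0.38],0],
  [[0,0,-0.38],0],
], claw=85)

```text
time: 10.15
tool_pos: [0.6597, 0.0661, 0.2038]
tcp_rot: [3.14, -0.108, 0.002]
force: [0.2, 0.4, 0.0]
finger_gap: 0.0727
```

Run:
```python
from h import *
from seg import seg
f=snap('wrist','w5');t=snap('top','top5');s=snap('scene','scene5')
o=r.get_obs();print(o['tool_pos'],o['force'],o['q'].round(2))
im=cv2.imread('pics/w5.png')
a=cv2.resize(im,(800,500),interpolation=cv2.INTER_CUBIC)
cv2.imwrite('pics/w5c.png',a)
```

```text
[0.65852855 0.06619957 0.20158429] [-1.15657611 -0.06867718  0.27922147] [-0.01  0.56  0.07  1.08 -0.    1.63]
```

View pics/w5c.png

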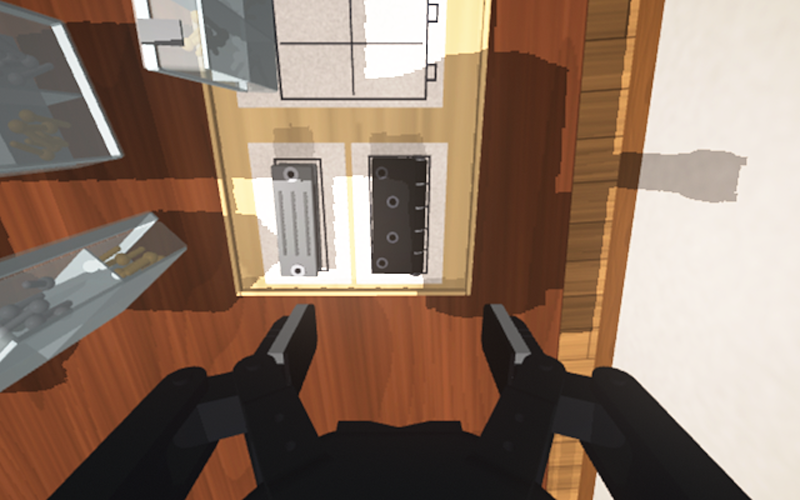

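The hinge lies inside its outline, with its barrel on the +x side at about (422,215), and the hex set is untouched at (297,217). Next I'll go behind the box with the fingers shut.

Call:
arm_command([
  [[-0.09,-0.075,0],0],
  [[-0.18,-0.15,0],0],
  [[-0.27,-0.225,0],0],
  [[-0.34,-0.28,0],0],
  [[-0.365,-0.3,0],0],
  [[-0.365,-0.3,0],0],
  [[-0.365,-0.3,0],0],
  [[-0.365,-0.3,0.06],0],
  [[-0.365,-0.3,0.12],0],
  [[-0.365,-0.3,0.165],0],
  [[-0.365,-0.3,0.18],0],
  [[-0.365,-0.3,0.18],0],
  [[-0.365,-0.3,0.18],0],
], claw=0)

```text
time: 11.92
tool_pos: [0.4875, 0.2283, 0.1129]
tcp_rot: [-3.139, 0.109, 0.002]
force: [0.1, -0.4, 0.9]
finger_gap: 0.0
```

Run:
```python
from h import *
o=r.get_obs();print(o['tool_pos'],o['force'],o['finger_gap'])
t=snap('top','top6');s=snap('scene','scene6')
a=cv2.imread('pics/top6.png')[125:305,220:360];b=cv2.imread('pics/scene6.png')[130:330,250:450]
out=np.zeros((600,800,3),np.uint8);A=cv2.resize(a,None,fx=2.8,fy=2.8,interpolation=3);B=cv2.resize(b,(400,400),interpolation=3)
out[:A.shape[0],:A.shape[1]]=A;out[:400,400:]=B;cv2.imwrite('pics/m6.png',out[:510])
```

```text
[0.48754551 0.22828144 0.11287816] [ 0.13187565 -0.37338038  0.86732035] 3.5920265916723125e-05
```

View pics/m6.png

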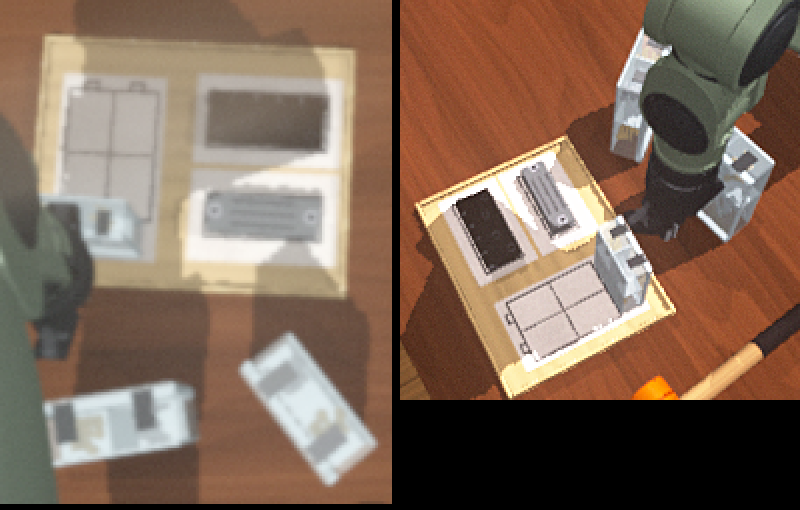

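The shut fingers stand behind the box lid, roughly centred on it. I'll push slowly.

Call:
arm_command([
  [[0.02,0,0],0],
  [[0.03,0,0],0],
  [[0.04,0,0],0],
  [[0.05,0,0],0],
  [[0.06,0,0],0],
  [[0.068,0,0],0],
  [[0.076,0,0],0],
  [[0.084,0,0],0],
])

```text
time: 13.02
tool_pos: [0.5294, 0.2256, 0.1129]
tcp_rot: [-3.139, 0.108, 0.002]
force: [-0.2, -1.0, 0.5]
finger_gap: -0.0002
```

Call:
arm_command([
  [[0.01,0,0],0],
  [[0.02,0,0],0],
  [[0.03,0,0],0],
  [[0.04,0,0],0],
  [[0.05,0,0],0],
  [[0.06,0,0],0],
])

```text
time: 13.78
tool_pos: [0.5597, 0.2235, 0.1128]
tcp_rot: [-3.139, 0.108, 0.002]
force: [-0.3, 0.4, -0.0]
finger_gap: -0.0002
```

Run:
```python
from h import *
o=r.get_obs();print(o['time'],o['tool_pos'],o['force'])
```

```text
13.775 [0.55969848 0.22345602 0.11281718] [-0.29333435  0.37824192 -0.0415219 ]
```

No contact force is left, so the box has probably fallen. I'll rise and stand clear to look.

Call:
arm_command([
  [[0,0,-0.1],0],
  [[0,0,-0.2],0],
  [[0,0.05,-0.28],0],
  [[0,0.15,-0.28],0],
  [[0,0.25,-0.28],0],
  [[0,0.35,-0.28],0],
  [[0,0.4,-0.28],0],
  [[0,0.4,-0.28],0],
  [[0,0.4,-0.28],0],
])

```text
time: 14.9
tool_pos: [0.5462, 0.0243, 0.2528]
tcp_rot: [-3.139, 0.108, 0.002]
force: [0.8, 0.0, 0.2]
finger_gap: 0.0002
```

Run:
```python
from h import *
o=r.get_obs();print(o['time'],o['tool_pos'])
w=snap('wrist','w7');s=snap('scene','scene7');t=snap('top','top7')
out=np.zeros((600,800,3),np.uint8)
out[:300,:400]=cv2.resize(cv2.imread('pics/top7.png')[130:235,225:365],(400,300),interpolation=3)
out[:300,400:]=cv2.resize(cv2.imread('pics/scene7.png')[190:340,250:450],(400,300),interpolation=3)
out[300:,:480]=cv2.resize(cv2.imread('pics/w7.png'),(480,300),interpolation=cv2.INTER_AREA)
cv2.imwrite('pics/m7.png',out)
```

```text
14.9 [0.54618085 0.02434318 0.252837  ]
```

View pics/m7.png

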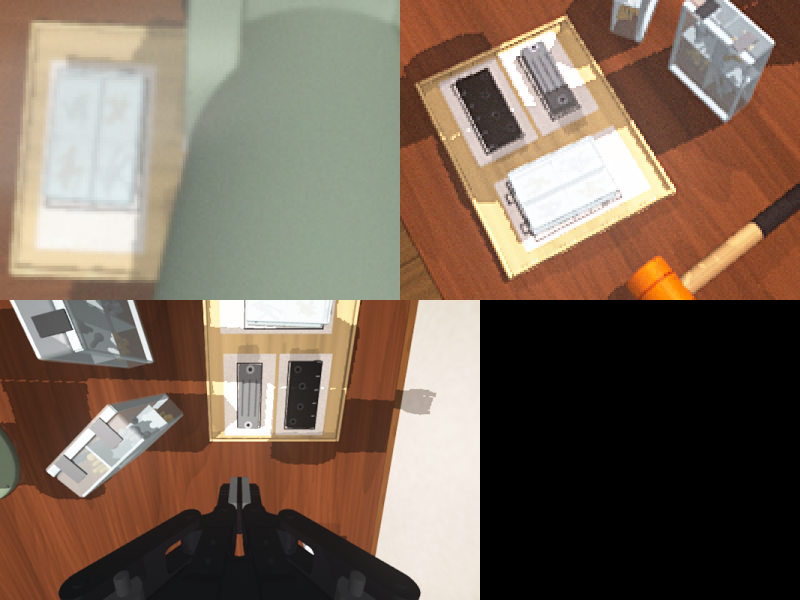

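The box lies flat in its outline, with top-crop corners at (57,70), (148,73), (138,207) and (45,205). The hinge and hex set are in place. One numeric check before handing in.

Run:
```python
from h import *
t=load('top7');s=400/140
P=np.array([onz(t,225+u/s,130+v/(300/105),.041) for u,v in[(57,70),(148,73),(138,207),(45,205)]]);d=P[0]-P[3]+P[1]-P[2]
print('box',P.mean(0),np.degrees(np.arctan2(d[1],d[0])),np.linalg.norm(d)/2,np.linalg.norm(P[0]-P[1]),'spot .630 .217 -3.8')
f=load('w5');Q=np.array([onz(f,u/1.25,v/1.25,.017) for u,v in[(369,156),(430,156),(425,272),(370,272)]]);d=Q[0]-Q[3]+Q[1]-Q[2]
print('hinge',Q.mean(0),np.degrees(np.arctan2(-d[0],d[1])),np.linalg.norm(d)/2,'spot .6605 .0655')
Hs=load('scene7');H=np.array([onz(Hs,250+(u-400)/2,190+v/2,.04) for u,v in[(508,182),(596,137)]]);print(H)
r.sign_off()
```

```text
box [0.62548676 0.21187904 0.041     ] -4.158532873416018 0.12522113823920966 0.08358524457090323 spot .630 .217 -3.8
hinge [0.66015753 0.06755744 0.017     ] -4.9178501968637764 0.11140114689019498 spot .6605 .0655
[[0.69242069 0.18534983 0.04      ]
 [0.56407612 0.19254871 0.04      ]]
the job is handed in; nothing more can be done
```

I set the folded hinge down in its outline and tipped the clear screw box flat into its own, then handed the job in at about 15 s of the 51 s allowed. The hand-in gave no verdict, so what follows is from my own last measurements.

| Part | Centre off its outline | Yaw off its outline | Limits |
|---|---|---|---|
| Hinge | about 2 mm | about 1° | 12 mm, 10° |
| Screw box | about 7 mm | under 1° | 18 mm, 11° |

- **Hinge:** the barrel is on the drawn (+x) side. It touched the tray floor before I let go, with only a few newtons of force on the tool.
- **Screw box:** the pictures show it lying on its back. I did not measure its flatness or height directly. The measured size came out 3–5 mm larger than the real box, so its position is good to a few millimetres.
- **Left alone:** the pictures show the hex key set where it lay. I never went near the mallet or the clamp. I did not measure any of the three for movement.
- **What went wrong:** the first grip on the hinge was too high on the barrel, showing as a 47 mm gap and a 10 N upward force. I opened, lowered 9 mm and regripped before lifting.

The arm stood clear of everything at the end.

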